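Pack the two-tier home-visit blood kit

ROBOT

A 6-joint arm with a two-finger parallel gripper is mounted at the origin on the work surface; the furniture and walls round the work are solid. World frame = base frame: x ahead of the robot, y to its left, z up, the work surface at z = 0. Lengths are in m, angles in rad, forces in N, time in s.
With the tool pointing down it reaches from about 0.275 to 0.825 m from the base axis. Payload 4.9 kg.
Tool frame: the origin (TCP) lies between the finger pads; the fingertips stand 8 mm ahead of it and the grasp point (between the pads) lies 11 mm behind it; z points along the fingers, y is the line along which they close (so a half turn about z gives the same grasp; the last joint's range is limited). The gripper opens to 85 mm and grips with 20 to 120 N. Pads are 22 mm wide; open, the fingers measure 114 mm over their backs; the gripper's body (76 mm by 85 mm) begins 54 mm behind the grasp point. The pads swing forward as they close: fully open they stand 13 mm farther back than shut.
Start: joints at [1.158, 0.326, -0.193, 1.052, 0, 1.437], TCP at [0.151, 0.529, 0.239] pointing down, gripper open.
Joint ranges: [-2.65, 2.65], [-0.97, 1.79], [-1.3, 1.35], [-1.93, 2.1], [-1.47, 1.37], [-3.14, 3.14]. Speed limits (rad/s): [2.57, 2.57, 3.14, 3.14, 3.14, 3.14].

INTERFACE

Orientations are given as a unit quaternion [x, y, z, w].
In Python, from cell import env, jaws, kin, eyes, ticket gives the robot as it stands. Calls block until the motion is done:
- env.move_pose(position, orientation): joint-space move of the TCP to a pose.
- env.move_linear(position, frame=None, v=0.15): straight line of the TCP; frame=None keeps the orientation; v is the mean speed in m/s.
- env.movej(angles): joint-space move.
- jaws.open_jaws() and jaws.grasp(): open the fingers fully, or close them until they stop; the grip force is fixed at half the most.
- env.pause(seconds).
- kin.inverse_kinematics(position, orientation): joint angles nearest the present ones, or None.
- env.read_state(): the state.
- eyes.camera(name): name is "side" or "top" or "wrist"; returns the picture (480x640x3 uint8, red, green, blue); there is no depth.
- eyes.camera_model(name): a dict with "fx", "fy", "cx", "cy" (pixels), "xyz" and "orientation" of the camera in the world. Camera axes: x right, y up, looking along -z (the intrinsics and any distortion apply to the point x, -y, -z); pixel columns grow to the right and rows downward; lengths in m; the calibration is good to about 2 mm. A picture is of the moment at which its call begins: read the wrist's pose just before it. camera_model takes no time and is no camera call; for the wrist camera it gives the pose at the moment of the call.
A pose or a line that the arm cannot do raises env.IKError and nothing moves.
- ticket.sign_off(): hands the job in; it is judged then, once.
Trained networks look in the newest picture that a camera, given by its name, has taken for a name from the list of things; names that differ only in an ending like _2 or _b are one class to them, and where a whole thing is asked for, a point or a joint stands for the part that bears it (a point fixed in the world has none). Each returns a list of dicts, best first, with "confidence" (0 to 1); they miss things now and then, are a little off and sometimes report something else, mostly with a low value. They report only what shows in the picture. A call takes as long as a camera call.
- eyes.boxes_of(camera, label): "rect" ([centre column, centre row, width, height] in pixels, round what is visible of it).
- eyes.cut_out(camera, label): "mask" (480x640 bool, what is visible of it) and "rect" ([centre column, centre row, width, height] in pixels, round what is visible of it).
- eyes.pinpoint(camera, label): "centre" ([column, row] in pixels: a listed point, or the origin of a listed thing).
The state is a dict: "clock": time; "qpos": joint angles; "joint_vel": joint speeds; "effort": joint torques, N m; "position": TCP position; "tool_rot": TCP orientation; "ft_force": force on the tool from outside, world axes, zero at the start; "wrist_torque": the same for the moment, N m; "width": finger opening in m; "grip_force": force on a finger pad.
Only numpy, scipy, OpenCV 4.12 (cv2) and the standard library are available. Lean on these libraries where they do the work, as an engineer would, in place of code of your own. Each camera call takes 0.05 s, during which the arm holds its last target. There are 200 camera calls.

TASK

Pack the home-visit kit tray: turn its black lock collar clear, raise the lilac divider flap fully until it stays up by itself, and lay every loose lilac-capped sample tube from the desk lengthwise in a channel of its own in the lower tier; once they are all in, lower the flap fully shut over them. Stand the two white cartons from the desk (red band, blue band; not those on the sill) flat on their undersides on the closed flap, which is the upper tier, and leave the collar turned fully back to its locked mark so that its tongue holds the flap. Do not disturb the stapler or the red stamp.

Things in the scene. Friction and masses are not known exactly. Their poses are not given: they have to be found in the camera images.
- kit_tray: Off-white two-tier kit tray, fixed. Origin on the desk under the lower well's middle; x points from its front (latch deck) to its back (hinge), y to its left, z up; sizes in mm. Outside x -123 to 71, y +-102, walls 5 thick to z 60; carrying grips at the ends reach y +-111 at z 50 to 57. The latch deck in front (x -122 to -60) is at z 42, with a lip to z 48 at its front.
- flap (a joint): Lilac divider flap, plate 116 x 190 x 4 mm, 0.14 kg, hinged along its back edge. 0 = shut (level, top at tray z 42); grows as its front edge is lifted, to a stop at 1.68 rad (just past upright) where it stays by its own weight; let go below about 1.15 rad it falls shut. The collar's tongue blocks the shut flap while the collar is below about 0.85 rad.
- flap_pull (a point): Centre of the pull knob's head on the flap: a lilac block 22 (tray x) x 28 (tray y) x 18 mm high on a slimmer stem; 92 mm from the hinge axis along the plate and 27 mm above its mid plane (tray x -32, z 67 when shut). Can be held across its 28 mm from above, the tool staying upright while the knob turns between the fingers. Moves with the flap.
- flap_hinge (a point): Middle of the flap's hinge axis, at tray x +60, y 0, z 40; its y axis is the hinge axis.
- collar (a joint): Captive black knurled lock collar on the latch deck, upright axis at tray x -88, y 0. 0 = locked (steel tongue over the flap's edge, white pointer opposite it at the red mark in front; end stop); grows counter-clockwise from above to 1.45 rad = clear (tongue to the tray's left, pointer at the green mark; end stop). Stays where left; friction 0.05 N m.
- collar_grip (a point): On the collar's axis at tray z 72, a height to hold it. Collar: diameter 45 mm, tray z 52 to 84. The point's x axis points along the tongue, 12 mm wide, 38 mm from the axis to its tip, tray z 44 to 50.
- red_carton_center (a point): Centre of the white carton with a red band, 60 x 90 x 45 mm (its x, y, z), 0.09 kg; starts flat on its underside on the desk. z axis up.
- blue_carton_center (a point): Centre of the white carton with a blue-green band, 68 x 105 x 60 mm (its x, y, z), 0.10 kg; starts flat on its underside on the desk. z axis up.
- stapler: Dark blue desk stapler, 32 x 128 x 46 mm, a bystander on the desk. Origin at the middle of its underside.
- self_inking_stamp: Red self-inking stamp, 45 x 71 x 66 mm, a bystander on the desk. Origin at the middle of its underside.
- tube1_center (a point): Centre of a capped sample tube lying on the desk, 100 mm long (along its y axis), 17 mm diameter at the lilac cap, 13 mm at the barrel, 14 g, centre 8.5 mm above what it lies on; it can roll. May be absent.
- tube2_center (a point): Centre of a capped sample tube lying on the desk, 100 mm long (along its y axis), 17 mm diameter at the lilac cap, 13 mm at the barrel, 14 g, centre 8.5 mm above what it lies on; it can roll. May be absent.
- tube3_center (a point): Centre of a capped sample tube lying on the desk, 100 mm long (along its y axis), 17 mm diameter at the lilac cap, 13 mm at the barrel, 14 g, centre 8.5 mm above what it lies on; it can roll. May be absent.
- tube4_center (a point): Centre of a capped sample tube lying on the desk, 100 mm long (along its y axis), 17 mm diameter at the lilac cap, 13 mm at the barrel, 14 g, centre 8.5 mm above what it lies on; it can roll. May be absent.
- well_floor (a point): Middle of the lower well's floor (tray z 6), tray axes. Well inside: x +-58, y +-97. Four channels run along x, centres at y -63, -21, 21, 63 mm, each 28 wide and 116 long, floor at tray z 6; the grey lands between them (14 wide) and at the walls (20 wide) rise 5 mm, to tray z 11.
- upper_tier (a point): Middle of the upper tier's floor, tray axes: the top of the shut flap, tray z 42. Room for the cartons: x -48 to 66 and y +-97 mm, the pull knob (x -43 to -21, y +-14) standing between them; side and back walls rise 18 mm above it. Fixed: does not move with the flap.

How it is judged:
By the outcome, as a careful person would: the job done as asked, in the order asked, and still so for the second after the job is handed in, with the robot touching nothing.
Of tube1, tube2, tube3, tube4 only 2 to 4 are there at a start; the rules pass over those that are not, and their reading is None.
At some moment in a run one of red_carton, blue_carton may be knocked a few centimetres aside while the robot is not near it.
Once in a run the grip may slacken for a moment while it holds something.
It also fails if it takes over 210 s, if anything falls off the work surface, if the arm or the gripper's body presses on something with over 40 N, if the wrist force passes 120 N, or if a joint passes its speed limit or range.

## Working session

There is one attempt and no reset: what is moved stays moved. The work goes in short steps, each a Python script; the robot and the scene stay as the last script left them, time stands still between calls to the robot, and variables do not carry over. Pictures are saved under pics/ and viewed, at most 14 in all, crops included, and the job is handed in when it is done.

```bash
ls; mkdir -p pics
python3 - <<'E'
from cell import env,jaws,kin,eyes,ticket
import cv2,numpy as np
ims=[]
for c in("top","side"):
    im=eyes.camera(c); cv2.imwrite(f"pics/{c}0.png",im[:,:,::-1]); m=eyes.camera_model(c); print(c,m)
    for l in ["kit_tray","flap_pull","flap_hinge","collar_grip","red_carton_center","blue_carton_center","stapler","self_inking_stamp","tube1_center","well_floor","upper_tier"]:
        print(l,[(np.round(d["centre"],1).tolist(),round(d["confidence"],2)) for d in eyes.pinpoint(c,l)])
s=env.read_state(); print(s["clock"],s["tool_rot"],s["width"],s["ft_force"])
E
```

```text
pics
top {'fx': 618.1238627531599, 'fy': 618.1238627531599, 'cx': 306.804062168116, 'cy': 238.02773017820604, 'xyz': array([ 0.21825333, -0.02107764,  1.33276765]), 'orientation': array([ 0.04206533, -0.05362776, -0.70129456,  0.70960589])}
kit_tray [([170.6, 208.5], 0.95)]
flap_pull [([166.8, 214.1], 0.68)]
flap_hinge [([161.6, 178.2], 0.94)]
collar_grip []
red_carton_center [([409.9, 193.5], 0.84)]
blue_carton_center [([460.6, 239.8], 0.87)]
stapler [([463.8, 301.9], 0.63)]
self_inking_stamp [([409.2, 287.9], 0.55)]
tube1_center []
well_floor []
upper_tier [([412.8, 190.4], 0.65), ([173.9, 206.9], 0.57), ([168.5, 202.0], 0.55)]
side {'fx': 600.6572102206798, 'fy': 600.6572102206798, 'cx': 324.9538552399017, 'cy': 237.51882338072565, 'xyz': array([1.06135158, 0.02597289, 1.28842948]), 'orientation': array([0.16734277, 0.17828976, 0.71249604, 0.65769184])}
kit_tray [([443.2, 285.6], 0.94)]
flap_pull [([441.1, 256.4], 0.59), ([452.0, 297.5], 0.45)]
flap_hinge [([454.0, 300.7], 0.66)]
collar_grip [([429.1, 236.9], 0.66)]
red_carton_center [([218.5, 275.0], 0.56)]
blue_carton_center [([182.0, 230.9], 0.95)]
stapler [([185.9, 193.0], 0.79)]
self_inking_stamp [([228.3, 206.1], 0.94)]
tube1_center [([219.4, 272.9], 0.5)]
well_floor [([440.2, 283.1], 0.79), ([443.7, 276.7], 0.37)]
upper_tier [([442.7, 277.6], 0.57)]
1.2 [ 1.38935164e-01  9.90301479e-01 -1.04629000e-05  5.23869390e-06] 0.08543301800869912 [ 0.03831727 -0.20668616  0.2731381 ]
```

View pics/top0.png

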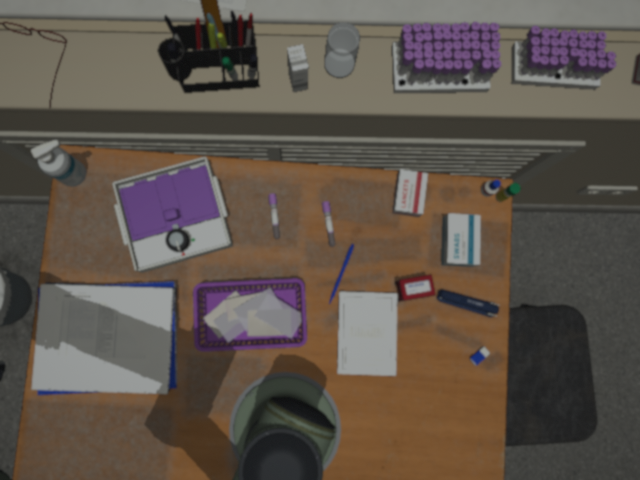

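View pics/side0.png

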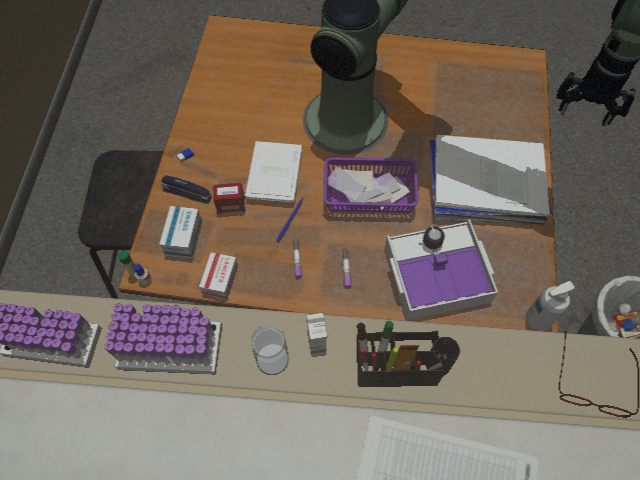

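Both views show two lilac-capped tubes (top ≈(275,215) and (328,222)). The tray is at the left (170,208) with the collar at (177,238). The cartons are at (410,192) and (462,240), the stamp at (416,287) and the stapler at (467,302).

```bash
cat > h.py <<'E'
from cell import env,jaws,kin,eyes,ticket
import cv2,numpy as np
from scipy.spatial.transform import Rotation as R
def ray(m,px):
    d=np.array([(px[0]-m["cx"])/m["fx"],-(px[1]-m["cy"])/m["fy"],-1.])
    return np.array(m["xyz"]),R.from_quat(m["orientation"]).apply(d)
def onz(m,px,z):
    o,d=ray(m,px); return o+d*(z-o[2])/d[2]
def proj(m,P):
    p=R.from_quat(m["orientation"]).inv().apply(np.atleast_2d(P)-m["xyz"])
    return np.c_[m["cx"]+m["fx"]*p[:,0]/-p[:,2], m["cy"]+m["fy"]*p[:,1]/p[:,2]]
def down(yaw):
    "tool z down, tool y (closing line) at world angle yaw, i.e. y=(cos,sin,0)"
    y=np.array([np.cos(yaw),np.sin(yaw),0]); z=np.array([0,0,-1.]); return R.from_matrix(np.c_[np.cross(y,z),y,z]).as_quat()
def best_down(pos,yaw):
    "of the two equivalent yaws pick the one with last joint nearest middle"
    c=[]
    for y in(yaw,yaw+np.pi):
        q=kin.inverse_kinematics(list(pos),list(down(y)))
        if q is not None: c.append((abs(q[5]),y))
    return down(min(c)[1]) if c else None
def pic(cam,name,crop=None,scale=1):
    im=eyes.camera(cam)
    if name:
        o=im if crop is None else im[crop[1]:crop[3],crop[0]:crop[2]]
        cv2.imwrite(f"pics/{name}.png",cv2.resize(o,None,fx=scale,fy=scale)[:,:,::-1])
    return im
E
python3 - <<'E'
from h import *
t=eyes.camera_model("top"); s=eyes.camera_model("side")
P=lambda n,a,b,z: print(n,np.round(onz(t,a,z)[:2],3) if a else "",np.round(onz(s,b,z)[:2],3) if b else "")
P("tray0",(170.6,208.5),(443.2,285.6),0)
P("pull",(166.8,214.1),(441.1,256.4),.067)
P("hinge",(161.6,178.2),(454,300.7),.04)
P("collar",None,(429.1,236.9),.072)
P("collartop",(178,238),(432,234),.084)
P("red",(409.9,193.5),(218.5,275),.0225)
P("blue",(460.6,239.8),(182,230.9),.03)
P("stapler",(463.8,301.9),(185.9,193),0)
P("stamp",(409.2,287.9),(228.3,206.1),0)
P("tA cap",(273,197),(347,281),.0085);P("tA end",(277,237),(347,250),.0085)
P("tB cap",(325,203),(298,274),.0085);P("tB end",(332,243),(297,240),.0085)
for n,a in dict(FL=(113,187),BR=(207,158),FR=(230,245),FLf=(135,270)).items(): P(n,a,None,.06)
P("redcorners",(398,169),None,.045);P("",(427,172),None,.045);P("",(421,215),None,.045);P("",(394,211),None,.045)
P("bluec",(448,213),None,.06);P("",(480,215),None,.06);P("",(479,266),None,.06);P("",(446,264),None,.06)
E
```

```text
tray0 [0.461 0.256] [0.474 0.262]
pull [0.437 0.249] [0.432 0.246]
hinge [0.519 0.269] [0.527 0.278]
collar  [0.387 0.218]
collartop [0.385 0.221] [0.385 0.223]
red [ 0.497 -0.264] [ 0.499 -0.261]
blue [ 0.396 -0.37 ] [ 0.395 -0.365]
stapler [ 0.265 -0.382] [ 0.27  -0.385]
stamp [ 0.294 -0.264] [ 0.3   -0.272]
tA cap [0.488 0.033] [0.484 0.037]
tA end [0.4   0.023] [0.403 0.032]
tB cap [ 0.476 -0.081] [ 0.476 -0.079]
tB end [ 0.389 -0.096] [ 0.386 -0.09 ]
FL [0.494 0.365] 
BR [0.559 0.171] 
FR [0.375 0.118] 
FLf [0.321 0.311] 
redcorners [ 0.546 -0.235] 
 [ 0.54  -0.297] 
 [ 0.446 -0.283] 
 [ 0.454 -0.226] 
bluec [ 0.449 -0.337] 
 [ 0.445 -0.404] 
 [ 0.338 -0.399] 
 [ 0.341 -0.33 ]
```

Run:
```python
from h import *
t=eyes.camera_model("top"); s=eyes.camera_model("side")
# sill front-top edge: top row ~113 at col 300; side edge near same y
for z in (0,.05,.1,.15,.2,.25,.3,.35):
    a=onz(t,(300,113),z); b=onz(s,(320,311),z); c=onz(t,(300,150),z);print(z,np.round(a[:2],3),np.round(b[:2],3),np.round(c[:2],3))
th=np.arctan2(.318,.948); o=np.array([.466,.251,0])
p=o+[0,0,.42]; p=o+np.array([-.05*np.cos(th),-.05*np.sin(th),.40])
q=best_down(p,th+np.pi/2); print(q)
env.move_pose(list(p),list(q))
pic("wrist","w1"); m=eyes.camera_model("wrist"); print(m); st=env.read_state(); print(st["clock"],st["position"],st["qpos"])
for l in ["kit_tray","flap_pull","flap_hinge","collar_grip","upper_tier"]:
    print(l,[(np.round(d["centre"],1).tolist(),round(d["confidence"],2)) for d in eyes.pinpoint("wrist",l)])
```

```text
0 [ 0.682 -0.024] [ 0.56 -0.02] [ 0.597 -0.025]
0.05 [ 0.665 -0.024] [ 0.58  -0.018] [ 0.583 -0.025]
0.1 [ 0.647 -0.024] [ 0.599 -0.016] [ 0.569 -0.024]
0.15 [ 0.63  -0.023] [ 0.619 -0.015] [ 0.554 -0.024]
0.2 [ 0.613 -0.023] [ 0.638 -0.013] [ 0.54  -0.024]
0.25 [ 0.595 -0.023] [ 0.657 -0.011] [ 0.526 -0.024]
0.3 [ 0.578 -0.023] [ 0.677 -0.009] [ 0.512 -0.024]
0.35 [ 0.56  -0.023] [ 0.696 -0.007] [ 0.497 -0.024]
[-0.16111869  0.98693504  0.          0.        ]
{'fx': 425.19376404269576, 'fy': 425.19376404269576, 'cx': 318.48364910079994, 'cy': 241.75610596552116, 'xyz': array([0.34738922, 0.211764  , 0.53396319]), 'orientation': array([-0.08635809, -0.12041092,  0.80317168,  0.57702577])}
2.825 [0.41819519 0.23566219 0.39959625] [ 3.59097254e-01  1.37336220e-01 -3.31362038e-02  1.40100670e+00
  2.17666675e-04  3.44594424e-02]
kit_tray [([316.3, 213.9], 0.88)]
flap_pull [([322.1, 203.5], 0.59)]
flap_hinge [([318.5, 272.9], 0.89)]
collar_grip [([319.4, 154.6], 0.96)]
upper_tier [([319.3, 224.3], 0.86)]
```

View pics/w1.png

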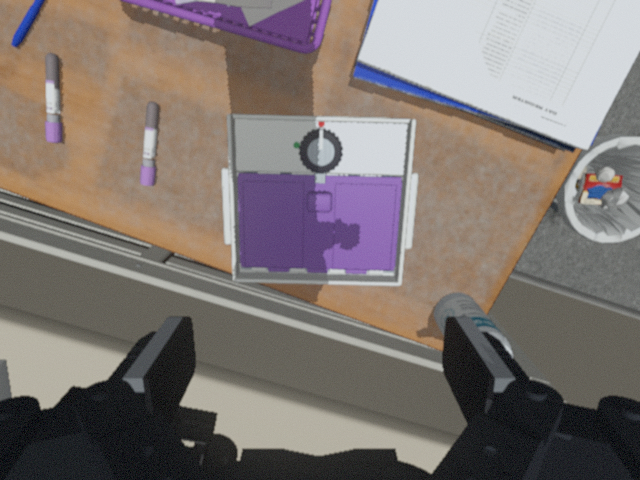

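The wrist view shows the shut flap, the collar at (320,150) with its pointer at the red mark, and the tray's outer corners at about (229,115), (414,119), (402,284) and (234,283). I'll fit the tray pose to these.

Run:
```python
from h import *
from scipy.optimize import least_squares
m=eyes.camera_model("wrist"); t=eyes.camera_model("top")
L=np.array([[-123,-102,54],[-123,102,54],[71,102,60],[71,-102,60],[-88,0,72],[60,0,40],[-88,0,84],[-32,0,67]])/1e3
px=np.array([[229,115],[414,119],[402,284],[234,283],[319.4,154.6],[318.5,272.9],[320,150],[320,203]])
T=np.array([[71,102,60],[71,-102,60],[-123,-102,54],[-123,102,54],[-88,0,84],[60,0,40]])/1e3
tp=np.array([[113,187],[207,158],[230,245],[135,270],[178,238],[161.6,178.2]])
def W(p,L): c,s=np.cos(p[2]),np.sin(p[2]); return np.c_[p[0]+c*L[:,0]-s*L[:,1],p[1]+s*L[:,0]+c*L[:,1],L[:,2]]
for use in ("w","t","wt"):
    def f(p):
        r=[]
        if "w" in use: r.append((proj(m,W(p,L))-px).ravel())
        if "t" in use: r.append((proj(t,W(p,T))-tp).ravel())
        return np.concatenate(r)
    s=least_squares(f,[.466,.25,.33],loss="soft_l1",x_scale=[.1,.1,1]); print(use,s.x,np.degrees(s.x[2]),np.round(f(s.x).reshape(-1,2),1).tolist())
```

```text
w [0.46960242 0.25341195 0.30894153] 17.701046041671006 [[-2.4, 0.6], [0.8, -0.3], [0.7, 2.3], [-0.8, 0.8], [0.9, -3.1], [-0.3, -2.3], [0.4, 2.6], [-0.5, -0.8]]
t [0.46371373 0.24945779 0.29280253] 16.776349352504287 [[-0.9, -3.8], [-0.4, -0.8], [1.1, 0.3], [0.4, 2.4], [-1.6, 2.8], [1.3, -0.9]]
wt [0.46890255 0.25282379 0.30759874] 17.624109598003304 [[-2.6, -0.4], [0.7, -1.0], [0.3, 1.8], [-1.2, 0.1], [0.7, -3.9], [-0.7, -3.0], [0.2, 1.7], [-0.8, -1.6], [-2.7, -5.4], [-2.6, -3.7], [0.2, -3.2], [-0.0, 0.3], [-2.5, 0.1], [-0.6, -3.2]]
```

```bash
cat >> h.py <<'E'
import json,os
def tray(): return json.load(open("tray.json")) if os.path.exists("tray.json") else [.468,.2525,.3085]
def tw(x,y,z):
    "tray mm -> world m"
    p=tray(); c,s=np.cos(p[2]),np.sin(p[2]); x,y,z=x/1e3,y/1e3,z/1e3
    return np.array([p[0]+c*x-s*y,p[1]+s*x+c*y,z])
def pts(cam,l): return [(np.round(d["centre"],1).tolist(),round(d["confidence"],2)) for d in eyes.pinpoint(cam,l)]
def S():
    s=env.read_state(); print("t",round(s["clock"],1),"p",np.round(s["position"],4),"q",np.round(s["qpos"],2),"w",round(s["width"],4),"g",round(s["grip_force"],1),"F",np.round(s["ft_force"],1)); return s
E
python3 - <<'E'
from h import *
th=tray()[2]
for a in (110.5,69.5,48,131):
  for y in (0,np.pi):
    q=kin.inverse_kinematics(list(tw(-88,0,61)),list(down(th+np.radians(a)+y))); print(a,y,None if q is None else np.round(q,2))
p=tw(-88,0,200); p[:2]+=[.03*np.cos(th),.03*np.sin(th)]
env.move_pose(list(p),list(best_down(p,th+np.pi/2)))
im=pic("wrist","w2"); m=eyes.camera_model("wrist"); S()
for l in("collar_grip","flap_pull","flap_hinge"):
    z={"collar_grip":.072,"flap_pull":.067,"flap_hinge":.04}[l]
    for c,k in pts("wrist",l): print(l,c,k,onz(m,c,z))
d=eyes.cut_out("wrist","collar")
for e in d: ys,xs=np.nonzero(e["mask"]); print(e["confidence"],e["rect"],xs.mean(),ys.mean())
print("expected",tw(-88,0,72),tw(-32,0,67),tw(60,0,40), proj(m,tw(-88,0,72)),proj(m,tw(-88,0,84)),proj(m,tw(-32,0,67)))
E
```

```text
110.5 0 [ 0.37  0.36 -0.69  0.52  0.   -0.3 ]
110.5 3.141592653589793 [ 0.37  0.36 -0.69  0.52  0.    2.84]
69.5 0 [ 0.37  0.36 -0.69  0.52  0.    0.41]
69.5 3.141592653589793 [ 0.37  0.36 -0.69  0.52  0.   -2.73]
48 0 [ 0.37  0.36 -0.69  0.52  0.    0.79]
48 3.141592653589793 [ 0.37  0.36 -0.69  0.52  0.   -2.35]
131 0 [ 0.37  0.36 -0.69  0.52  0.   -0.66]
131 3.141592653589793 [ 0.37  0.36 -0.69  0.52  0.    2.48]
t 3.9 p [0.4144 0.2355 0.2017] q [ 0.36  0.22 -0.44  0.91 -0.    0.05] w 0.0858 g 0.0 F [0.1 1.3 0.5]
collar_grip [318.7, 186.2] 0.72 [0.38616481 0.2266971  0.072     ]
flap_pull [316.2, 267.3] 0.61 [0.43995487 0.24209987 0.067     ]
flap_hinge [319.3, 367.7] 0.71 [0.53092897 0.27343407 0.04      ]
0.68 [321.2, 188.1, 74.2, 93.1] 318.8777067436585 186.13012992369562
expected [0.38415447 0.22578058 0.072     ] [0.43751072 0.24278385 0.067     ] [0.52516741 0.27071779 0.04      ] [[318.27959913 182.6997655 ]] [[318.27483556 186.01092616]] [[318.26658243 264.34788389]]
```

View pics/w2.png

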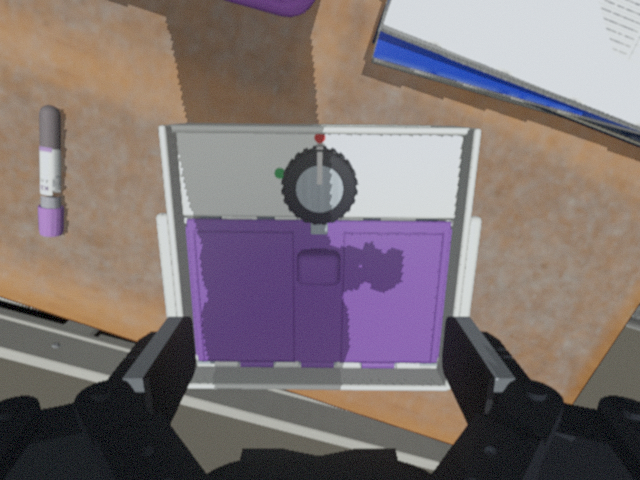

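The close view agrees with the fit to about 2 mm: collar (320,185), knob (319,267), pointer at the red mark (319,138). Now I'll turn the collar clear in two strokes.

```bash
echo '[0.4697,0.2531,0.309]' > tray.json
cat >> h.py <<'E'
def collar(total,strokes,z=61):
    "turn the collar by total rad; closing line stays near the tray's y"
    th=tray()[2]+np.pi/2; d=total/strokes; up=tw(-88,0,110); lo=tw(-88,0,z)
    for i in range(strokes):
        env.move_pose(list(up),list(down(th-d/2))); env.move_linear(list(lo)); jaws.grasp(); S()
        env.move_pose(list(lo),list(down(th+d/2))); s=S(); print("torque z",np.round(s["wrist_torque"],2))
        jaws.open_jaws(); env.move_linear(list(up))
E
python3 - <<'E'
from h import *
collar(1.46,2)
th=tray()[2]; p=tw(-58,0,200); env.move_pose(list(p),list(best_down(p,th+np.pi/2))); pic("wrist","w3",(140,80,500,420),1.3)
E
```

```text
t 5.5 p [0.3866 0.2264 0.0622] q [ 0.37  0.36 -0.68  0.53 -0.    0.42] w 0.0439 g 59.9 F [-1.1 -1.   9. ]
t 6.3 p [0.3862 0.2276 0.0622] q [ 0.37  0.36 -0.68  0.53  0.   -0.31] w 0.0436 g 59.8 F [-2.3  2.7  8.4]
torque z [0.5  0.58 0.05]
t 8.9 p [0.3865 0.2264 0.0621] q [ 0.37  0.36 -0.68  0.53 -0.    0.42] w 0.0432 g 60.1 F [-1.6 -1.7  7.2]
t 9.7 p [0.3861 0.2275 0.0621] q [ 0.37  0.36 -0.68  0.53  0.   -0.31] w 0.0435 g 59.8 F [-3.   3.2  7.2]
torque z [ 0.56  0.55 -0.52]
```

View pics/w3.png

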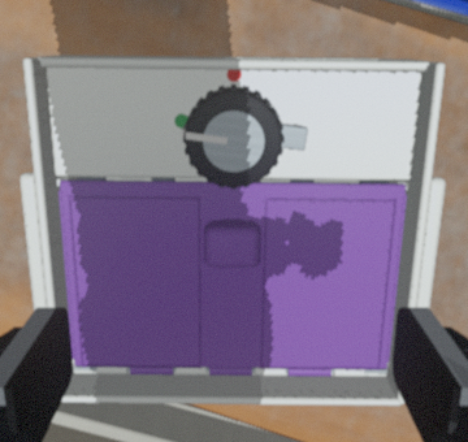

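```bash
cat >> h.py <<'E'
def knob(a,dz=-7):
    "TCP for holding the pull at flap angle a"
    return tw(60-92*np.cos(a)+27*np.sin(a),0,40+92*np.sin(a)+27*np.cos(a)+dz)
def arc(a0,a1,n=10,v=.08):
    for a in np.linspace(a0,a1,n+1)[1:]:
        env.move_linear(list(knob(a)),v=v); s=env.read_state()
        print(round(a,2),"w",round(s["width"],4),"F",np.round(s["ft_force"],1))
        if s["width"]<.02: print("LOST"); return False
    return True
E
python3 - <<'E'
from h import *
q=down(tray()[2]+np.pi/2)
for a in np.linspace(0,1.66,6):
    j=kin.inverse_kinematics(list(knob(a)),list(q)); print(np.round(j,2) if j is not None else None,np.round(knob(a),3))
p=knob(0); env.move_pose(list(p+[0,0,.06]),list(q)); env.move_linear(list(p)); jaws.grasp(); S()
ok=arc(0,1.66,12); S()
E
```

```text
[ 0.36  0.44 -0.55  0.58  0.    0.05] [0.439 0.243 0.06 ]
[ 0.36  0.42 -0.48  0.67  0.    0.05] [0.452 0.248 0.089]
[ 0.36  0.43 -0.4   0.74  0.    0.05] [0.474 0.254 0.111]
[ 0.35  0.45 -0.31  0.8   0.    0.04] [0.501 0.263 0.125]
[ 0.35  0.5  -0.22  0.85  0.    0.04] [0.531 0.273 0.129]
[ 0.35  0.56 -0.14  0.87  0.    0.04] [0.56  0.282 0.122]
t 12.7 p [0.4396 0.2433 0.0607] q [ 0.36  0.44 -0.55  0.58 -0.    0.05] w 0.0272 g 59.6 F [-1.3 -1.   5.3]
0.14 w 0.0267 F [ 3.3 -0.4 -4.4]
0.28 w 0.0267 F [ 3.5 -1.  -6. ]
0.42 w 0.0267 F [ 3.8 -1.  -6.9]
0.55 w 0.0269 F [ 3.1 -2.7 -8.4]
0.69 w 0.0266 F [ 1.1 -4.8 -5.8]
0.83 w 0.0267 F [ 0.7 -5.7 -8.1]
0.97 w 0.0266 F [-0.1 -6.9 -7.5]
1.11 w 0.0266 F [-1.1 -7.1 -5.8]
1.25 w 0.0265 F [-0.6 -7.4 -4.8]
1.38 w 0.0266 F [-1.9 -7.7 -1.9]
1.52 w 0.0267 F [-3.1 -8.   0.2]
1.66 w 0.0266 F [-0.8 -8.6  0.9]
t 16.5 p [0.56   0.2806 0.1229] q [ 0.35  0.56 -0.14  0.87 -0.    0.04] w 0.0266 g 58.8 F [-0.8 -8.6  0.9]
```

Run:
```python
from h import *
arc(1.66,1.69,1,.03); jaws.open_jaws(); p=knob(1.66); env.move_linear([p[0],p[1],.25])
p=tw(-60,0,330); env.move_pose(list(p),list(down(tray()[2]+np.pi/2)))
pic("wrist","w4"); m=eyes.camera_model("wrist"); S()
d=eyes.cut_out("wrist","tube1_center")
for e in d: print(round(e["confidence"],2),np.round(e["rect"],0))
for c,k in pts("wrist","tube1_center"): print(c,k,onz(m,c,.0085))
print(pts("wrist","flap_pull"),proj(m,tw(60-92*np.cos(1.68)+27*np.sin(1.68),0,40+92*np.sin(1.68)+27*np.cos(1.68))))
```

```text
1.69 w 0.0264 F [-1.  -8.7  0.7]
t 19.1 p [0.4135 0.2351 0.3291] q [ 0.36  0.14 -0.21  1.23 -0.    0.05] w 0.0852 g 0.0 F [0.3 0.5 1. ]
0.42 [ 13. 104.  27. 103.]
[([318.5, 364.8], 0.89)] [[318.59214898 375.80142833]]
```

View pics/w4.png

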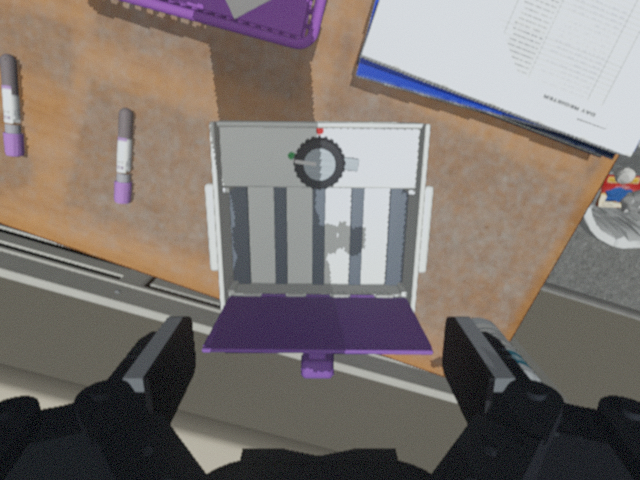

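The flap stands up; its top edge runs (205,350)–(432,353) with the knob at (317,365). The well shows four light channels, and the two tubes are at (11,105) and (123,155). I'll fit the flap angle to these.

Run:
```python
from h import *
m=eyes.camera_model("wrist")
def fp(a,r,n,y): return tw(60-r*np.cos(a)+n*np.sin(a),y,40+r*np.sin(a)+n*np.cos(a))
for a in (1.5,1.55,1.6,1.64,1.68,1.72):
    print(a,*[np.round(proj(m,fp(a,*c))[0],1) for c in((116,2,-95),(116,2,95),(116,-2,-95),(92,27,0),(101,27,0),(81,27,0),(92,36,0))])
print(proj(m,[tw(-88,0,84),tw(71,102,60),tw(71,-102,60),tw(60,0,40),tw(-58,0,11)]))
```

```text
1.5 [202.8 351.1] [434.5 351.1] [202.6 346.6] [318.7 364.1] [318.7 369.3] [318.7 358. ] [318.7 373.2]
1.55 [203.4 357.4] [434.  357.4] [203. 353.] [318.7 367.9] [318.7 373.6] [318.7 361.2] [318.7 376.7]
1.6 [203.9 363.4] [433.4 363.4] [203.5 359.3] [318.7 371.4] [318.7 377.7] [318.7 364.2] [318.7 379.9]
1.64 [204.5 368.1] [432.9 368.1] [204.  364.1] [318.7 374.1] [318.7 380.7] [318.7 366.4] [318.7 382.2]
1.68 [205.1 372.5] [432.3 372.5] [204.6 368.7] [318.7 376.6] [318.7 383.5] [318.7 368.5] [318.7 384.4]
1.72 [205.7 376.8] [431.7 376.8] [205.2 373.1] [318.7 378.9] [318.7 386.1] [318.7 370.4] [318.7 386.3]
[[318.65438209 166.06410068]
 [416.01185653 316.32450598]
 [221.27762654 316.3337625 ]
 [318.63759345 298.67799666]
 [318.63206722 186.04780398]]
```

Run:
```python
from h import *
q=down(tray()[2]+np.pi/2); th=tray()[2]; n=np.array([np.cos(th),np.sin(th)])
env.move_pose(list(tw(15,30,200)),list(q)); jaws.grasp(); env.move_linear(list(tw(15,30,135)))
f0=env.read_state()["ft_force"]
for x in list(range(30,75,3)):
    env.move_linear(list(tw(x,30,135)),v=.05); f=(env.read_state()["ft_force"]-f0)[:2]@n; print(x,round(f,2),end="; ")
    if f<-7: break
print(); S()
env.move_linear(list(tw(10,30,135))); env.move_linear(list(tw(10,30,200))); jaws.open_jaws()
p=tw(-60,0,330); env.move_pose(list(p),list(q)); pic("wrist","w5",(140,100,500,420),1.3); S()
print(pts("wrist","flap_pull"))
```

```text
30 -0.72; 33 -0.87; 36 -0.82; 39 -1.06; 42 -0.8; 45 -1.18; 48 -0.57; 51 -1.07; 54 -0.7; 57 -3.96; 60 -11.0; 
t 24.2 p [0.5146 0.299  0.1346] q [ 0.4   0.5  -0.21  0.87  0.    0.09] w 0.0002 g 5.6 F [-9.7 -3.7  7.2]
t 26.8 p [0.4125 0.235  0.3285] q [ 0.36  0.14 -0.21  1.23  0.    0.05] w 0.0857 g 0.0 F [-0.1  0.2  0.2]
[([315.5, 375.1], 0.57), ([124.4, 160.1], 0.29), ([319.4, 238.0], 0.16)]
```

View pics/w5.png

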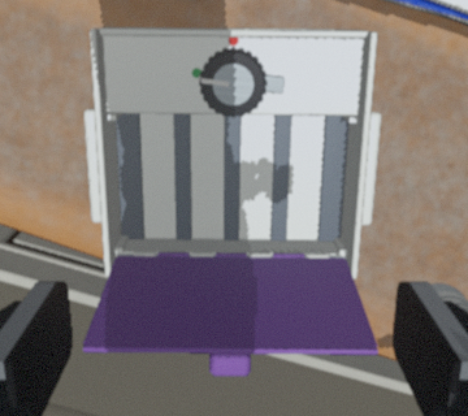

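```bash
cat >> h.py <<'E'
def tubes(cam="wrist"):
    m=eyes.camera_model(cam); out=[]
    for e in eyes.cut_out(cam,"tube1_center"):
        if e["confidence"]<.25: continue
        ys,xs=np.nonzero(e["mask"])
        if len(xs)<50: continue
        P=np.array([onz(m,(x,y),.0085)[:2] for x,y in zip(xs,ys)])
        (c,sz,_),b=cv2.minAreaRect((P*1e4).astype(np.float32)),None
        b=cv2.boxPoints((c,sz,_))/1e4; e1,e2=b[1]-b[0],b[2]-b[1]; l=max((e1,e2),key=np.linalg.norm)
        a=np.arctan2(l[1],l[0]); a=(a+np.pi/2)%np.pi-np.pi/2
        out.append((round(e["confidence"],2),np.round(np.array(c)/1e4,4).tolist(),round(a,3),np.round(np.sort(sz)/1e4,4).tolist()))
    return out
E
python3 - <<'E'
from h import *
p=[.45,-.03,.27]; env.move_pose(p,list(down(np.pi/2))); pic("wrist","w6"); S()
for t in tubes(): print(t)
m=eyes.camera_model("wrist")
for c,k in pts("wrist","tube1_center"): print(c,k,onz(m,c,.0085))
E
```

```text
t 28.0 p [ 0.4503 -0.0291  0.27  ] q [-0.23  0.12 -0.38  1.07  0.   -0.23] w 0.0854 g 0.0 F [-0.5  0.4 -0.6]
[70.6, 251.4] 0.34 [ 0.50771829 -0.27184469  0.0085    ]
```

View pics/w6.png

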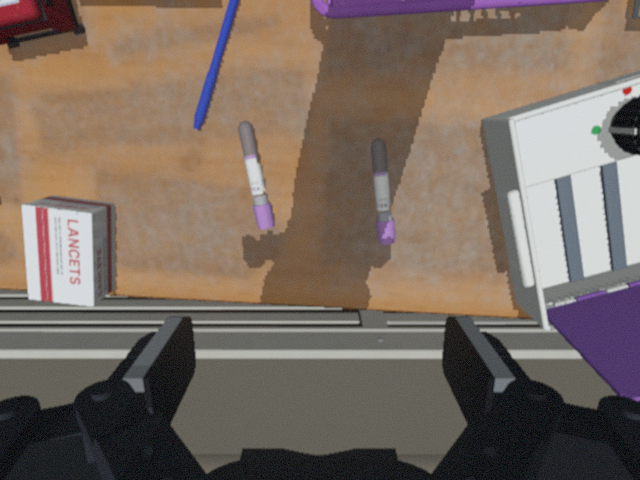

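The detector missed the tubes here, but they are clear: one axis runs (245,122)→(265,231) and the other (378,139)→(387,244). I'll use these.

```bash
cat >> h.py <<'E'
def pick_tube(c,a,z=.0105):
    q=best_down([c[0],c[1],.1],a+np.pi/2)
    env.move_pose([c[0],c[1],.12],list(q)); env.move_linear([c[0],c[1],z]); jaws.grasp(); s=S()
    env.move_linear([c[0],c[1],.12]); s=S(); return s["width"]>.006
def over_tray(x,y,z=130):
    p=tw(x,y,z); q=best_down(p,tray()[2]+np.pi/2); env.move_pose(list(p),list(q)); return p
E
python3 - <<'E'
from h import *
m=eyes.camera_model("wrist")
for n,a,b in(("B",(245,122),(265,231)),("A",(378,139),(387,244))):
    P,Q=onz(m,a,.0085)[:2],onz(m,b,.0085)[:2]; c=(P+Q)/2; an=np.arctan2(*(Q-P)[::-1]); print(n,c,an,np.linalg.norm(Q-P))
    json.dump([c.tolist(),an],open(n+".json","w"))
c,an=json.load(open("A.json"))
if pick_tube(c,an):
    over_tray(0,21); S(); pic("wrist","w7")
E
```

```text
B [ 0.43583609 -0.08766507] 0.14137899794432865 0.1024602587184787
A [0.44954221 0.03159986] 0.13103785334861534 0.10063393673086517
t 30.3 p [0.4497 0.0316 0.011 ] q [-0.09  0.46 -0.72  0.4  -0.   -0.22] w 0.0162 g 58.4 F [-0.8  0.2  5.9]
t 31.2 p [0.4489 0.0317 0.1193] q [-0.09  0.27 -0.61  0.68  0.   -0.22] w 0.0165 g 58.6 F [-0.4  0.2  0.2]
t 32.1 p [0.4629 0.2721 0.1293] q [ 0.39  0.4  -0.38  0.79 -0.    0.09] w 0.0166 g 58.6 F [ 0.1 -0.9  0. ]
```

View pics/w7.png

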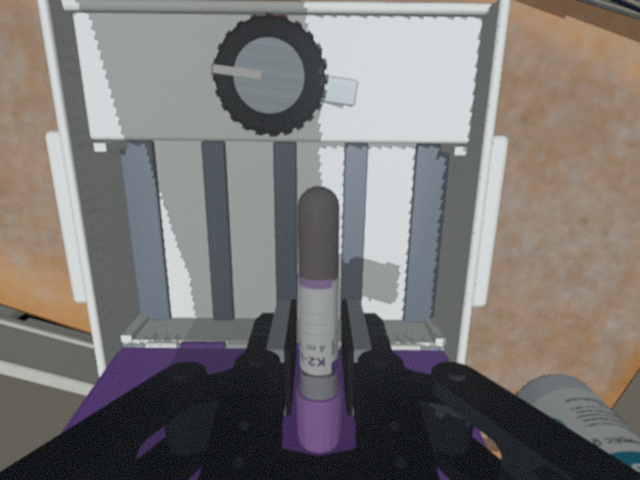

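The tube is held straight along the channel direction, on the label. Now I'll lower it into the +21 channel and fetch the second.

Run:
```python
from h import *
env.move_linear(list(tw(0,21,70))); env.move_linear(list(tw(0,21,25)),v=.06); s=S()
jaws.open_jaws(); env.move_linear(list(tw(0,21,130)))
c,an=json.load(open("B.json"))
env.move_pose([c[0]-.01,c[1],.2],list(best_down([c[0],c[1],.2],an+np.pi/2)))
pic("wrist",None); print(tubes()); print(c,an)
if pick_tube(c,an):
    over_tray(0,-21); S(); pic("wrist","w8")
```

```text
t 33.6 p [0.4635 0.2732 0.0251] q [ 0.4   0.54 -0.48  0.55 -0.    0.09] w 0.0165 g 58.6 F [ 0.2 -0.3 -0.1]
[]
[0.43583608855880335, -0.08766507241007163] 0.14137899794432865
t 38.6 p [ 0.4359 -0.0877  0.011 ] q [-0.36  0.45 -0.73  0.39 -0.   -0.51] w 0.0169 g 58.3 F [-2.1  0.9  6. ]
t 39.5 p [ 0.4352 -0.0875  0.1193] q [-0.36  0.26 -0.63  0.68  0.   -0.51] w 0.0169 g 58.5 F [ 0.  -1.2  0.1]
t 40.7 p [0.476  0.2321 0.1295] q [ 0.31  0.39 -0.4   0.78 -0.    0.01] w 0.0163 g 58.5 F [-0.1 -0.5  0.2]
```

View pics/w8.png

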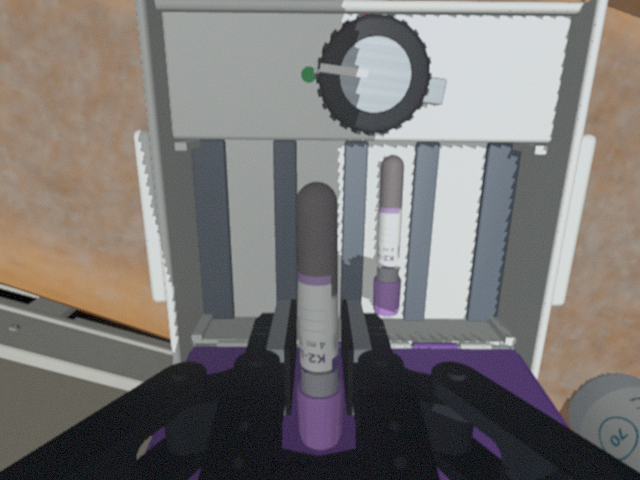

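The first tube lies in its channel (390,235). Now I'll place the second.

Run:
```python
from h import *
env.move_linear(list(tw(0,-21,70))); env.move_linear(list(tw(0,-21,27)),v=.06); s=S()
jaws.open_jaws(); env.move_linear(list(tw(0,-21,130)))
env.move_pose(list(tw(-40,0,220)),list(down(tray()[2]+np.pi/2))); w=pic("wrist",None)[100:400,140:500]
env.move_pose([.35,.35,.35],list(down(tray()[2]+np.pi/2)))
s=pic("side",None)[130:330,100:520]
t=pic("top",None)[140:400,30:520]
h=300
A=cv2.resize(w,(360,300)); B=cv2.resize(s,(430,300)); C=cv2.resize(t,(560,297))
o=np.zeros((600,800,3),np.uint8); o[:300,:360]=A; o[:300,365:795]=B; o[302:599,:560]=C
cv2.imwrite("pics/m1.png",o[:,:,::-1]); S()
for l in("red_carton_center","blue_carton_center"):
    for c in("top","side"):
        m=eyes.camera_model(c)
        print(l,c,[(k,np.round(onz(m,x,.0225 if "red" in l else .03)[:2],3)) for x,k in pts(c,l)])
```

```text
t 42.2 p [0.4763 0.2332 0.0271] q [ 0.32  0.53 -0.5   0.54  0.    0.01] w 0.0166 g 58.5 F [-0.1 -0.6 -0.1]
t 45.1 p [0.3502 0.3488 0.3479] q [ 0.63  0.17 -0.12  1.28 -0.    0.33] w 0.0856 g 0.0 F [ 0.1 -1.6  0.2]
red_carton_center top [(0.82, array([ 0.497, -0.269])), (0.23, array([0.393, 0.242]))]
red_carton_center side []
blue_carton_center top [(0.83, array([ 0.397, -0.367]))]
blue_carton_center side [(0.73, array([ 0.398, -0.365]))]
```

View pics/m1.png

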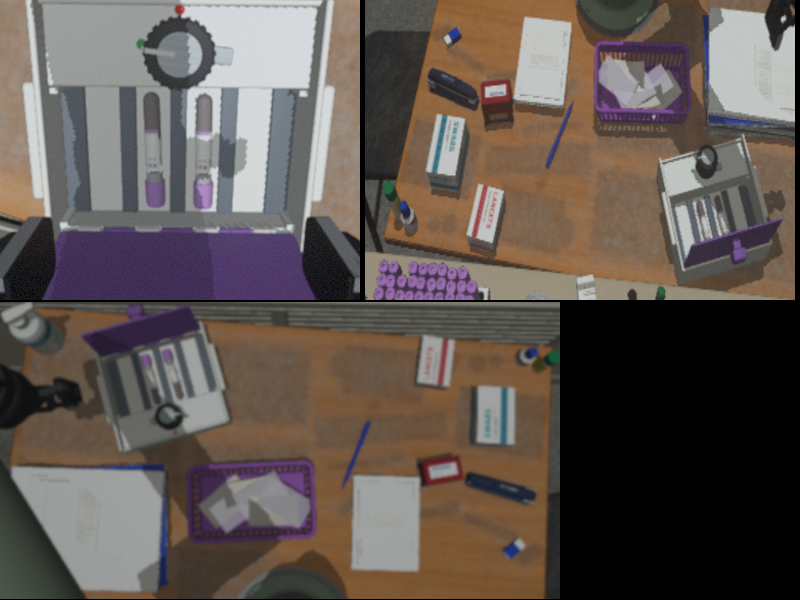

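Both tubes lie in the two middle channels and no other tubes are on the desk. The cartons are at (435,360) and (493,415) in the top panel, where they started. Next I'll lower the flap.

Run:
```python
from h import *
q=down(tray()[2]+np.pi/2); p=knob(1.68)
env.move_pose(list(tw(-20,0,240)),list(q)); env.move_pose(list(p+[0,0,.09]),list(q)); env.move_linear(list(p),v=.1); jaws.grasp(); s=S()
if s["width"]>.02:
    ok=arc(1.68,0.0,12); S(); jaws.open_jaws(); S(); env.move_linear(list(knob(0)+[0,0,.06]))
    env.move_pose(list(tw(-40,0,220)),list(q)); pic("wrist","w9",(100,60,540,420),1.2); S()
```

```text
t 48.2 p [0.5626 0.2812 0.1222] q [ 0.35  0.56 -0.13  0.87 -0.    0.04] w 0.0268 g 59.3 F [-0.1 -4.5  5.5]
1.54 w 0.027 F [ 3.7 -4.2 -0.6]
1.4 w 0.027 F [ 4.1 -2.4 -0.4]
1.26 w 0.027 F [ 4.3 -3.7 -0.1]
1.12 w 0.0269 F [ 4.5 -3.4  2. ]
0.98 w 0.0269 F [ 3.6 -2.8  5.3]
0.84 w 0.0268 F [ 1.8 -2.7 10.4]
0.7 w 0.0268 F [ 0.4 -3.9 12.2]
0.56 w 0.0271 F [-2.8 -4.3 10.8]
0.42 w 0.0271 F [-2.5 -4.5 10.7]
0.28 w 0.027 F [-1.1 -3.   8.8]
0.14 w 0.027 F [-0.9 -2.8  7.4]
0.0 w 0.0271 F [-1.6 -1.9  5. ]
t 52.0 p [0.4395 0.2433 0.0606] q [ 0.36  0.44 -0.55  0.58 -0.    0.05] w 0.0271 g 80.9 F [-1.6 -1.9  5. ]
t 52.6 p [0.4392 0.2434 0.0599] q [ 0.36  0.44 -0.55  0.58  0.    0.05] w 0.0854 g 0.0 F [ 0.1 -0.  -1.1]
t 53.7 p [0.4308 0.2406 0.2187] q [ 0.36  0.24 -0.37  0.97  0.    0.05] w 0.0855 g 0.0 F [-0.3  0.3 -0.4]
```

View pics/w9.png

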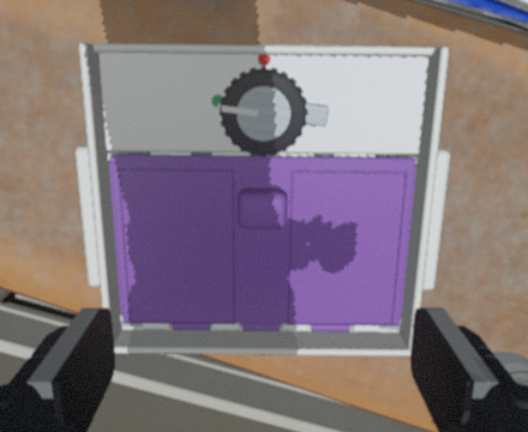

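The flap is shut level, with the knob at (262,208) in the crop. For the cartons I'll fit the known box outline to the segmentation masks.

```bash
cat >> h.py <<'E'
from scipy.optimize import minimize
DIM={"red":(.060,.090,.045),"blue":(.068,.105,.060)}
def fit_box(cam,name,x0,z0=0.):
    "pose (x,y,yaw) whose projected box outline best covers the mask; returns pose, IoU, confidence"
    d=np.array(DIM[name]); m=eyes.camera_model(cam)
    r=eyes.cut_out(cam,name+"_carton_center")
    L=np.array([[i,j,k] for i in(-.5,.5) for j in(-.5,.5) for k in(0,1)])*d
    best=None
    for e in r:
        M=e["mask"].astype(np.uint8)
        def cost(p):
            c,s=np.cos(p[2]),np.sin(p[2]); W=np.c_[p[0]+c*L[:,0]-s*L[:,1],p[1]+s*L[:,0]+c*L[:,1],z0+L[:,2]]
            h=cv2.convexHull((proj(m,W)*16).astype(np.int32)); I=np.zeros_like(M); cv2.fillConvexPoly(I,h,1,cv2.LINE_8,4)
            return 1-(I&M).sum()/max(1,(I|M).sum())
        for y in(-.2,0,.2):
            s=minimize(cost,[x0[0],x0[1],x0[2]+y],method="Nelder-Mead",options=dict(initial_simplex=np.array([[0,0,0],[.02,0,0],[0,.02,0],[0,0,.2]])+[x0[0],x0[1],x0[2]+y],maxiter=200))
            if best is None or s.fun<best[1]: best=(s.x,s.fun,e["confidence"])
    return best and (np.round(best[0],4).tolist(),round(1-best[1],3),round(best[2],2))
E
python3 - <<'E'
from h import *
env.move_pose([.44,-.265,.27],list(best_down([.44,-.265,.27],np.pi/2)))
pic("wrist",None);S(); print("wrist",fit_box("wrist","red",(.497,-.266,-.1)))
pic("top",None); print("top red",fit_box("top","red",(.497,-.266,-.1))); print("top blue",fit_box("top","blue",(.396,-.367,0)))
E
```

```text
t 55.6 p [ 0.4403 -0.2641  0.2698] q [-0.68  0.24 -0.23  1.1   0.   -0.69] w 0.0852 g 0.0 F [-0.1 -0.5  0.1]
wrist ([0.5003, -0.2619, 1.4416], np.float64(0.98), 0.81)
top red ([0.5284, -0.2479, 0.8383], np.float64(0.21), 0.57)
top blue None
```

```bash
cat >> h.py <<'E'
def pick_box(pose,h,zl=.16):
    x,y,a=pose; q=best_down([x,y,h],a)
    env.move_pose([x,y,zl],list(q)); env.move_linear([x,y,h],v=.1); jaws.grasp(); s=S()
    env.move_linear([x,y,zl],v=.1); s=S(); return s["width"]
def put_box(ty,tx,h,go=True):
    p=over_tray(tx,ty,42+h+90); s=S()
    env.move_linear(list(tw(tx,ty,42+h+15)),v=.1); S(); env.move_linear(list(tw(tx,ty,42+h+1)),v=.04); S()
    jaws.open_jaws(); env.move_linear(list(tw(tx,ty,42+h+100)),v=.1)
E
python3 - <<'E'
from h import *
w=pick_box((.5003,-.2619,1.4416),.026); print(w)
if w>.05: put_box(-52,9,26)
env.move_pose(list(tw(-55,0,280)),list(down(tray()[2]+np.pi/2))); pic("wrist","w10"); m=eyes.camera_model("wrist")
c=tw(9,-52,42); print("fit",fit_box("wrist","red",(c[0],c[1],tray()[2]+np.pi/2),.042),"want",c,tray()[2]+np.pi/2); S()
E
```

```text
t 58.2 p [ 0.5009 -0.2622  0.0268] q [-0.61  0.58 -0.4   0.59  0.   -0.48] w 0.0589 g 65.9 F [-0.3  0.6  5.8]
t 59.7 p [ 0.4999 -0.2616  0.1592] q [-0.61  0.42 -0.27  0.88 -0.   -0.48] w 0.0587 g 65.2 F [-0.5 -0.5  0.2]
0.05870400391179205
t 61.4 p [0.4946 0.2055 0.158 ] q [ 0.26  0.37 -0.35  0.85 -0.   -0.05] w 0.0588 g 65.1 F [ 0.5  0.3 -0. ]
t 62.3 p [0.4946 0.2063 0.0835] q [ 0.26  0.46 -0.44  0.68  0.   -0.05] w 0.0588 g 65.1 F [-0.1  0.3 -0.7]
t 62.8 p [0.4941 0.2063 0.0688] q [ 0.26  0.48 -0.45  0.64 -0.   -0.05] w 0.059 g 65.3 F [-0.3  0.   0. ]
fit ([0.4927, 0.2059, 1.8623], np.float64(0.967), 0.74) want [0.49408726 0.20629977 0.042     ] 1.8797963267948965
t 65.0 p [0.4173 0.2358 0.278 ] q [ 0.36  0.17 -0.3   1.1  -0.    0.05] w 0.0856 g 0.0 F [-0.1 -0.7 -1.1]
```

Run:
```python
from h import *
p=[.345,-.366,.29]; env.move_pose(p,list(best_down(p,np.pi/2)))
pic("wrist",None); f=fit_box("wrist","blue",(.397,-.366,np.pi/2)); print(f); S()
x,y,a=f[0]
if f[1]>.93 and abs(x-.397)<.08 and abs(y+.366)<.08:
    st=[onz(eyes.camera_model("wrist"),c,0)[:2].round(3) for c,k in pts("wrist","stapler")+pts("wrist","self_inking_stamp")]; print(st)
    w=pick_box((x,y,a),.034,.18); print(w)
    if w>.06: put_box(55,10,34)
    env.move_pose(list(tw(-55,0,280)),list(down(tray()[2]+np.pi/2))); pic("wrist","w11")
    for n,yy,xx in(("red",-52,9),("blue",55,10)):
        c=tw(xx,yy,42); print(n,fit_box("wrist",n,(c[0],c[1],tray()[2]+np.pi/2),.042),"want",c)
    S()
```

```text
([0.3984, -0.3682, 1.5454], np.float64(0.953), 0.66)
t 67.3 p [ 0.3455 -0.3654  0.29  ] q [-0.96  0.21 -0.22  1.14  0.   -0.96] w 0.0855 g 0.0 F [0.8 0.1 0.3]
[array([ 0.265, -0.382]), array([ 0.291, -0.27 ])]
t 69.9 p [ 0.3989 -0.3687  0.0349] q [-0.88  0.54 -0.46  0.57  0.   -0.86] w 0.0672 g 67.6 F [-0.4  0.3  5.6]
t 71.5 p [ 0.3981 -0.3678  0.1793] q [-0.88  0.36 -0.3   0.91 -0.   -0.86] w 0.0673 g 66.9 F [-0.2  0.3 -0.7]
0.06727457800192518
t 73.9 p [0.463  0.3078 0.166 ] q [ 0.45  0.4  -0.29  0.89 -0.    0.15] w 0.0672 g 66.9 F [ 0.  0. -1.]
t 74.8 p [0.463  0.3087 0.0915] q [ 0.46  0.48 -0.37  0.72  0.    0.15] w 0.0674 g 66.9 F [ 1.1  0.3 -0.4]
t 75.3 p [0.4625 0.3086 0.0769] q [ 0.46  0.5  -0.39  0.69 -0.    0.15] w 0.0666 g 66.9 F [-0.   0.2 -0.5]
red ([0.4933, 0.207, 1.8668], np.float64(0.965), 0.68) want [0.49408726 0.20629977 0.042     ]
blue ([0.4602, 0.3075, 1.8805], np.float64(0.975), 0.61) want [0.46250054 0.30853616 0.042     ]
t 77.5 p [0.417  0.2367 0.2781] q [ 0.36  0.17 -0.3   1.11  0.    0.05] w 0.0853 g 0.0 F [-0.1  0.  -0.5]
```

View pics/w11.png

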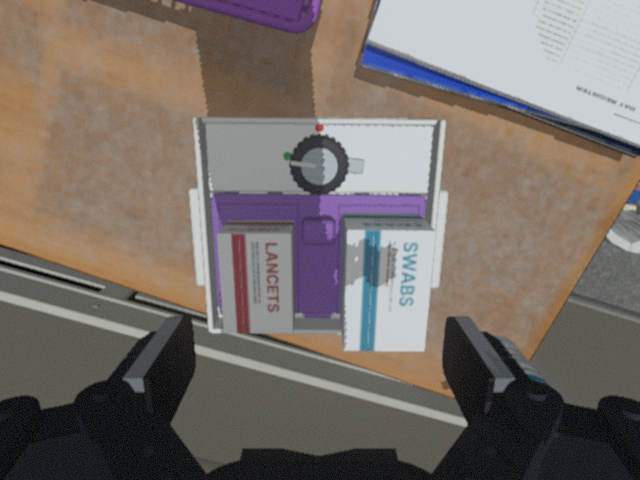

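Both cartons stand flat on the shut flap, red at (257,280) and blue at (388,285), either side of the knob. Now I'll turn the collar back to locked.

Run:
```python
from h import *
collar(-1.48,2)
env.move_pose(list(tw(-80,0,260)),list(down(tray()[2]+np.pi/2))); pic("wrist","w12",(100,60,540,420),1.2)
for n,yy,xx in(("red",-52,9),("blue",55,10)):
    c=tw(xx,yy,42); print(n,fit_box("wrist",n,(c[0],c[1],tray()[2]+np.pi/2),.042),"want",c)
S()
```

```text
t 79.2 p [0.3861 0.2274 0.0622] q [ 0.37  0.36 -0.68  0.53  0.   -0.31] w 0.0434 g 59.8 F [-2.9  2.6  8.5]
t 79.9 p [0.3864 0.2264 0.0622] q [ 0.37  0.36 -0.68  0.53 -0.    0.43] w 0.0433 g 59.7 F [-3.  -1.   9.9]
torque z [-0.37  0.51 -0.07]
t 82.6 p [0.386  0.2273 0.0622] q [ 0.37  0.36 -0.68  0.53  0.   -0.31] w 0.0435 g 60.0 F [-3.3  1.7  8.3]
t 83.3 p [0.3863 0.2264 0.0621] q [ 0.37  0.36 -0.68  0.53 -0.    0.42] w 0.0437 g 59.8 F [-2.7 -1.6  8.9]
torque z [-0.45  0.45  0.95]
red ([0.493, 0.2062, 1.8607], np.float64(0.953), 0.75) want [0.49408726 0.20629977 0.042     ]
blue ([0.4598, 0.307, 1.8815], np.float64(0.967), 0.63) want [0.46250054 0.30853616 0.042     ]
t 85.1 p [0.3924 0.2283 0.258 ] q [ 0.36  0.14 -0.39  1.05 -0.    0.06] w 0.0852 g 0.0 F [ 0.5 -0.6  0. ]
```

View pics/w12.png

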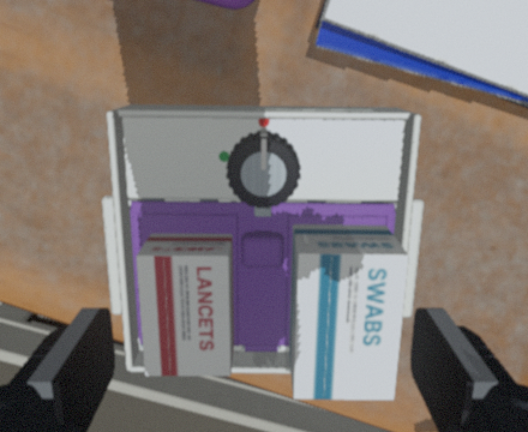

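The pointer is at the red mark (264,130), the tongue lies over the flap edge (262,210), the end-stop torque was felt (0.95 N m), and both cartons are in place. I'm handing the job in.

```bash
python3 -c "
from h import *
print(ticket.sign_off())"
```

```text
the job is handed in; nothing more can be done
None
```

I packed the kit tray and handed it in at about 85 s: both tubes found on the desk are in their own channels under the shut flap, the two cartons stand on it, and the collar is back at its locked mark. The stapler and stamp were left alone.

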